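# Raise the hood sash to the working mark and start the fan

### The arm

A 7-joint arm with a two-finger parallel gripper is mounted at the origin on the work surface. World frame = base frame: x ahead of the robot, y to its left, z up, the work surface at z = 0. Lengths are in m, angles in rad, forces in N, time in s.
With the tool pointing down it reaches from about 0.425 to 0.925 m from the base axis. Payload 6.8 kg.
Tool frame: the origin (TCP) lies midway between the tips of the shut fingers; the grasp point (between the pads) lies 19 mm behind it; z points along the fingers, y is the line along which they close (so a half turn about z gives the same grasp; the last joint's range is limited). The gripper opens to 85 mm and grips with 20 to 120 N. Pads are 22 mm wide; open, the fingers measure 114 mm over their backs; the gripper's body (76 mm by 85 mm) begins 54 mm behind the grasp point. The pads swing forward as they close: fully open they stand 13 mm farther back than shut.
Start: joints at [-1.393, 0.477, 0.022, 1.555, -0.011, 1.109, -0.083], TCP at [0.19, 0.648, 0.231] pointing down, gripper open.
Joint ranges: [-2.96, 2.96], [-0.34, 2.1], [-1.41, 1.46], [0.24, 2.44], [-1.37, 4.51], [0.17, 1.92], [-2.96, 2.96]. Speed limits (rad/s): [2.39, 2.39, 3.14, 3.14, 3.14, 3.14, 3.14].

### API

Orientations are given as a rotation vector (axis times angle).
In Python, from bench import r gives the robot as it stands. The module is installed in compiled form; this text tells all that it offers.
- The arm moves only by the tool apply_moves, never from a script. Its argument "rows" is a list of rows, each a list of 6 numbers: the shift along the tool's x, y, z scaled (see below), then the turn, a rotation vector about the tool's x, y, z scaled (see below). A call has 1 to 5 rows; each row is the pose to reach, as a shift and turn from the pose commanded when the call began, along the tool's axes at that moment; what a row does not reach only later rows make up. The controller multiplies each number of a shift by 0.25 m and each number of a turn by 90 degrees. A row lasts 1/8 s, in which the tool goes at most 62.5 mm and 10.7 degrees, less where a joint would pass 70% of its speed; a pose out of reach is approached as far as the arm can. A call with a number of a shift or a turn outside -1 to 1 is refused whole. A call with a gripper value outside its range is refused whole. "claw" is the opening, from 0 (shut) to 1 (fully open), set as the call begins (left out, the last holds). The fingers move at their own pace and stop on an object; "newtons" is the grip in N (left out, the last holds). Time passes only in rows, so rows that repeat a pose let the fingers close. It gives the time, the measured TCP pose, the force, the opening and the grip force at its end, in the units of the state.
- r.get_obs(): the state, without advancing time (a new reading comes with each control period).
- r.grab_frame(name): name is "scene" or "top" or "wrist"; returns a dict with "pixels" (480x640x3 uint8, red, green, blue), "intrinsics" (3x3 intrinsics, pixels), "dist" ([k1, k2, p1, p2, k3] as OpenCV has them; the pictures are not rectified), "eye" and "attitude" of the camera in the world. Camera axes: x right, y up, looking along -z (the intrinsics and any distortion apply to the point x, -y, -z); pixel columns grow to the right and rows downward; lengths in m; the calibration is good to about 2 mm. A picture is of the moment at which its call begins. There is no depth.
- r.hand_in(): hands the job in; it is judged then, once.
Trained networks look in a picture, given as the dict that the camera call returned (one of the last four; its "shot" number tells which), for a name from the list of things; names that differ only in an ending like _2 or _b are one class to them, and where a whole thing is asked for, a point or a joint stands for the part that bears it (a point fixed in the world has none). Each returns a list of dicts, best first, with "conf" (0 to 1); they miss things now and then, are a little off and sometimes report something else, mostly with a low value. They report only what shows in the picture. A call takes as long as a camera call.
- r.search_frame(picture, thing): "rect" ([left, top, width, height] in pixels, round what is visible of it).
- r.outline_of(picture, thing): "pixels" (480x640 bool, what is visible of it) and "rect" ([left, top, width, height] in pixels, round what is visible of it).
- r.landmark_of(picture, thing): "point" ([column, row] in pixels: a listed point, or the origin of a listed thing).
The state is a dict: "clock": time; "joints": joint angles; "qvel": joint speeds; "tau": joint torques, N m; "tcp_pos": TCP position; "orientation": TCP orientation; "contact_force": force on the tool from outside, world axes, zero at the start; "moment": the same for the moment, N m; "grip_width": finger opening in m; "gripper_force": force on a finger pad.
Only numpy, scipy, OpenCV 4.12 (cv2) and the standard library are available. Lean on these libraries where they do the work, as an engineer would, in place of code of your own. Each camera call takes 0.05 s, during which the arm holds its last target. There are 200 camera calls.

### The job

Get the bench hood ready for work: with the fingertips beneath the blue lip of its clear sliding window, gently push the window up until the underside of the lip is level with the tip of the orange pointer on the left post, and leave it standing there. Then press the green key on the key box in front of the hood fully down to start the fan, and let go. Push and press only: do not grip or pinch anything, do not press the white lamp key, and leave the dishes, glassware and jars where they stand.

Things in the scene. Friction and masses are not known exactly. Their poses are not given: they have to be found in the camera images.
- hood: the bench hood, fixed: 400 wide, 300 deep, 640 high, aluminium posts, clear panels, white fan unit on top. Origin: centre of its underside on the bench; x points from its front to its rear, y to its left, z up. It stands turned: its x axis lies 1.33 to 1.55 rad to the left of the robot's x, so its front with the sash faces the robot's right (-y)
- sash (a joint): height of the clear sliding window (sash) above shut, m: 0 shut (underside of the lip 50 mm above the bench), 0.24 top stop; starts at 0.05 to 0.09. It slides straight up and down between the two front posts, about 1.4 kg, balanced by counterweights in the posts: it stays where it is left and takes about 3 to 6 N to slide either way
- pull_edge (a point): middle of the front lower edge of the blue lip, at the height of its underside; axes as the hood's. The lip is 280 long (y) and 12 high; its rounded front (radius 6) reaches 6 mm farther forward than this point. It juts 53 in front of the pane, 44 in front of the posts. The underside is free and flat; the sill below (top 30 mm above the bench) lies under the pane, 36 or more behind this point
- finger_pull: the blue strip beneath the sash's lip, the part to push up on; its origin is in the plane of the pane at the middle of the strip's underside, axes as for pull_edge
- lip: the aluminium bar, 12 thick, lying on top of the blue strip and rising with it, its front set back 9 from the strip's; same origin and axes as the strip. Touching it and the blue strip at the same time counts as pinching
- mark (a point): the tip of the orange pointer clamped on the front of the hood's left post (+y side, an orange block 46 x 24 with a black screw, pointing inwards at the sash); the point is the tip, at the working height asked for, 190 to 260 mm above the bench
- fan_key_top (a point): centre of the top of the round green key, 30 across, 56 mm above the bench at rest, on a grey key box 90 x 125, 34 high, fixed to the bench in front of the hood; it faces straight up
- fan_key (a joint): travel of the green key, m: 0 up, 0.006 fully down (5 N); springs back up when let go
- lamp_key_top (a point): centre of the top of the white lamp key, same size and height, 60 mm beside the green one, on the side away from the robot: not to be pressed
- lamp_key (a joint): travel of the white key, m: 0 up, 0.006 fully down
- dish_stack: stack of three clear Petri dishes with red medium, 92 across, 45 high, loose on the bench in front of the hood, outside the path to the lip; origin at the middle of its underside; must stay where it is
- white_jar: white plastic jar with white lid, 60 across, 85 high, loose on the bench to the right, near the key box; origin at the middle of its underside; must stay where it is
- dish_inside: one Petri dish with pink medium, 92 across, 15 high, loose on the work tray inside the hood; origin at the middle of its underside; must stay where it is
- media_bottle: clear glass bottle with metal cap, 76 across, 170 high, loose on the work tray inside the hood, to its left rear; origin at the middle of its underside; must stay where it is
- pot: brown enamel pot with green lid and brass knob, 142 across, 140 high, loose, to the left; origin at the middle of its underside; must stay where it is
- tube_rack: white tube rack 70 x 200, 65 high, with capped glass tubes to 114 high, loose, far to the right; origin at the middle of its underside; must stay where it is

How it is judged:
On the way, in this order (a step that is already met when the one before it is completed fails the run):
1. the fingers push up on the blue strip from beneath while the sash is still below the pointer (contact force between the fingers and finger_pull above 0.5 N and z of pull_edge in the frame of mark below -0.01 m), for 0.1 s.
2. the underside of the lip stands level with the pointer's tip, within 7 mm, let go of (z of pull_edge in the frame of mark between -0.007 and 0.007 m and contact force between the fingers and finger_pull below 0.1 N and contact force between the fingers and lip below 0.1 N), for 0.2 s.
3. the green key is pressed down (more than 4.5 of its 6 mm) (value of joint fan_key above 0.0045 m), for 0.05 s.
At the end, for the whole second after the job is handed in: The underside of the sash's lip rests within 7 mm of the height of the orange pointer's tip, the sash is at rest, and both keys are up again (z of pull_edge in the frame of mark between -0.007 and 0.007 m and velocity of joint sash between -0.005 and 0.005 m/s and value of joint each of fan_key, lamp_key below 0.001 m); the robot touches nothing.
It fails at once if the sash is pushed or struck with more than 30 N (contact force between the fingers and finger_pull above 30 N).
It fails at once if the lip is pinched: fingers press on its aluminium top and on the blue strip beneath at once (contact force between the fingers and finger_pull above 1 N and contact force between the fingers and lip above 1 N).
It fails at once if the green fan key is pressed before the sash is at the pointer (value of joint fan_key above 0.003 m and z of pull_edge in the frame of mark below -0.01 m).
It fails at once if the white lamp key is pressed (value of joint lamp_key above 0.0025 m).
It fails at once if a bystander is shoved, lifted or carried more than 20 mm, or knocked over (distance of any of dish_stack, white_jar, dish_inside, media_bottle, pot, tube_rack from where it was at the start of the episode above 0.02 m or angle between any of dish_stack, white_jar, dish_inside, media_bottle, pot, tube_rack's own z axis and vertical above 0.35 rad).
It also fails if it takes over 54 s, if anything falls off the work surface, if the arm or the gripper's body presses on something with over 40 N, if the wrist force passes 120 N, or if a joint passes its speed limit or range.

## Working session

There is one attempt and no reset: what is moved stays moved. The work goes in short steps, Python scripts to look and compute and a tool call to move; the robot and the scene stay as the last step left them, time stands still between calls to the robot, and variables do not carry over. Pictures are saved under pics/ and viewed, at most 10 in all, crops included, and the job is handed in when it is done.

Besides the shell and the picture viewer there is one more tool, called as name([rows], argument=value, ...), one row to a line, values as JSON. apply_moves: Moves the arm, as the interface text tells. Its arguments: {"type":"object","properties":{"rows":{"type":"array","items":{"type":"array","items":{"type":"number"}}},"claw":{"type":"number"},"newtons":{"type":"number"}},"required":["rows"]}

```bash
mkdir -p pics; cat > h.py <<'E'
import numpy as np, cv2
from scipy.spatial.transform import Rotation as R
from bench import r
def rot(a):
    a=np.array(a,float)
    return a if a.shape==(3,3) else (R.from_rotvec(a).as_matrix() if a.size==3 else R.from_quat(a).as_matrix())
def ray(f,p):
    u=cv2.undistortPoints(np.array([[p]],float),np.array(f['intrinsics']),np.array(f['dist']))[0,0]
    d=rot(f['attitude'])@np.array([u[0],-u[1],-1]); return np.array(f['eye']),d/np.linalg.norm(d)
def tri(rs):
    A=sum(np.eye(3)-np.outer(d,d) for e,d in rs); b=sum((np.eye(3)-np.outer(d,d))@e for e,d in rs)
    p=np.linalg.solve(A,b); return p,[np.linalg.norm((np.eye(3)-np.outer(d,d))@(p-e)) for e,d in rs]
def atz(ry,z): e,d=ry; return e+d*(z-e[2])/d[2]
def proj(f,P):
    c=rot(f['attitude']).T@(np.array(P)-np.array(f['eye'])); c=c*[1,-1,-1]
    return cv2.projectPoints(c.reshape(1,3),np.zeros(3),np.zeros(3),np.array(f['intrinsics']),np.array(f['dist']))[0][0,0]
def save(f,n): cv2.imwrite('pics/'+n,cv2.cvtColor(f['pixels'],cv2.COLOR_RGB2BGR))
E
python3 - <<'E'
from h import *
np.set_printoptions(precision=4,suppress=True)
o=r.get_obs(); print(o['clock'],o['tcp_pos'],o['orientation'],o['grip_width'])
F={}
for n in ['scene','top','wrist']:
    f=r.grab_frame(n); F[n]=f; save(f,n+'0.png'); print(n,f['eye'],f['attitude'])
    for t in ['pull_edge','mark','fan_key_top','lamp_key_top','hood','finger_pull','dish_stack','white_jar','pot']:
        l=r.landmark_of(f,t)
        print(t,[(np.round(x['point'],1),round(x['conf'],2)) for x in l[:2]])
E
```

```text
0.0 [0.1902 0.6471 0.2303] [-0.4474 -3.1095  0.0029] 0.08529197866873472
scene [ 0.8159 -0.1449  1.1652] [0.2942 0.1885 1.1685]
pull_edge [(array([350.4, 283.9]), 0.89)]
mark [(array([345.2, 204.9]), 0.74)]
fan_key_top [(array([265.2, 320. ]), 0.54)]
lamp_key_top [(array([269.5, 340.1]), 0.64)]
hood [(array([421.1, 272. ]), 0.84)]
finger_pull [(array([420.3, 272.7]), 0.25)]
dish_stack [(array([273. , 254.8]), 0.7)]
white_jar [(array([169.4, 301.5]), 0.65)]
pot []
top [ 0.4472 -0.0055  1.3891] [ 0.0405 -0.0474 -1.5812]
pull_edge [(array([303.4, 202.6]), 0.83)]
mark [(array([286. , 252.8]), 0.55)]
fan_key_top [(array([370.1, 207.7]), 0.57)]
lamp_key_top [(array([371.3, 193. ]), 0.42)]
hood [(array([442.5, 191.5]), 0.52), (array([288.4, 250.7]), 0.29)]
finger_pull []
dish_stack [(array([343.5, 255.8]), 0.56), (array([372.1, 192.8]), 0.16)]
white_jar [(array([432.6, 250.3]), 0.8), (array([345.3, 259.4]), 0.43)]
pot [(array([200.9, 313.6]), 0.89)]
wrist [0.1206 0.6671 0.3737] [-0.2459 -0.1833  1.2765]
pull_edge []
mark []
fan_key_top []
lamp_key_top []
hood []
finger_pull []
dish_stack []
white_jar []
pot [(array([111. , 336.1]), 0.61)]
```

View pics/scene0.png

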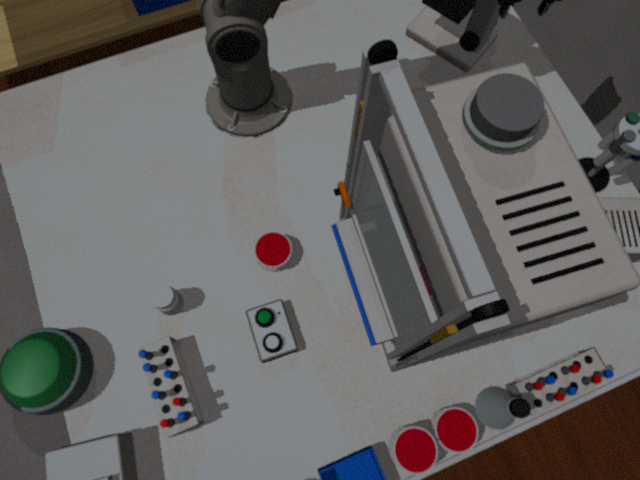

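View pics/top0.png

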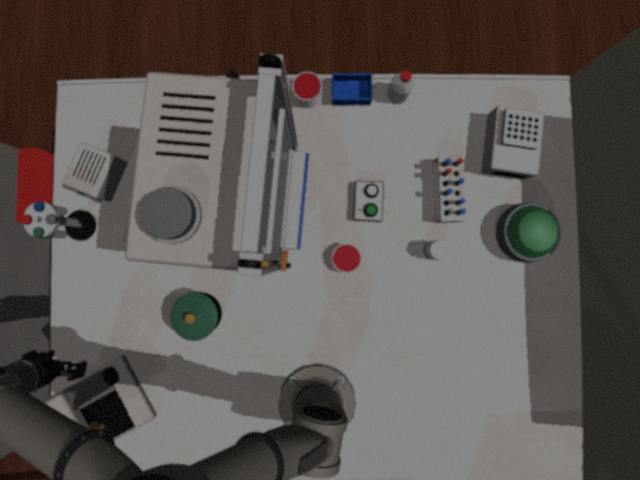

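```bash
python3 - <<'E'
from h import *
np.set_printoptions(precision=4,suppress=True)
s=r.grab_frame('scene');t=r.grab_frame('top')
for n in ['pull_edge','mark','fan_key_top','lamp_key_top','dish_stack','white_jar','hood']:
    a=r.landmark_of(s,n);b=r.landmark_of(t,n)
    if a and b:
        ra,rb=ray(s,a[0]['point']),ray(t,b[0]['point']); print(n,*tri([ra,rb]))
        z=.056 if 'key' in n else 0
        print('   z',z,atz(ra,z),atz(rb,z))
E
```

```text
pull_edge [0.6085 0.0407 0.0886] [np.float64(0.0004437487804466748), np.float64(0.0004437487804466394)]
   z 0 [0.5912 0.0555 0.    ] [0.6196 0.0443 0.    ]
mark [0.4669 0.0667 0.1943] [np.float64(0.0018764423287579246), np.float64(0.0018764423287579706)]
   z 0 [0.3978 0.1111 0.    ] [0.4692 0.0764 0.    ]
lamp_key_top [ 0.6448 -0.1778  0.0175] [np.float64(0.00019048944865766642), np.float64(0.00019048944865768496)]
   z 0.056 [ 0.6505 -0.1769  0.056 ] [ 0.6393 -0.1728  0.056 ]
dish_stack [ 0.4469 -0.0949  0.0108] [np.float64(0.0010495360140183989), np.float64(0.0010495360140184372)]
   z 0 [ 0.4438 -0.0934  0.    ] [ 0.4466 -0.0966  0.    ]
white_jar [ 0.464 -0.368  0.013] [np.float64(0.0010000955560044498), np.float64(0.00100009555600442)]
   z 0 [ 0.4598 -0.3715  0.    ] [ 0.4644 -0.3704  0.    ]
```

The scene picture shows the hood on the right, with its blue lip running from (336,224) to (372,342). The orange pointer is near (345,200), the green key at (265,318), the white key at (272,342) and the dish stack at (273,250). The top picture agrees: the lip runs from (307,153) to (300,248), the green key is at (371,210), and the arm is at lower left. I have to get the arm around the hood's left corner, so I'll rise first and then pull in.

apply_moves([
  [0,0,-1,0,0,0],
  [0,0,-1,0,0,0],
  [0,0,-1,0,0,0],
  [0,0,-1,0,0,0],
  [0,0,-1,0,0,0],
], claw=0, newtons=20)

```text
clock: 2.92
tcp_pos: [0.1908, 0.649, 0.4881]
orientation: [0.448, 3.109, 0.018]
contact_force: [-0.1, -0.2, 0.1]
grip_width: 0.0003
gripper_force: 0.0
```

```bash
cat >> h.py <<'E'
def plan(p,Rm,o=None):
    o=o or r.get_obs(); R0=rot(o['orientation']); 
    return np.round(R0.T@(np.array(p)-o['tcp_pos'])/.25,3), np.round(R.from_matrix(R0.T@Rm).as_rotvec()/(np.pi/2),3)
def pose(th,tilt): # tilt: angle of fingers below horizontal; x up side
    c,s=np.cos(th),np.sin(th); h=np.array([c,s,0]); k=np.array([0,0,1.]); z=h*np.cos(tilt)-k*np.sin(tilt); x=h*np.sin(tilt)+k*np.cos(tilt)
    return np.c_[x,np.cross(z,x),z]
E
python3 - <<'E'
from h import *
o=r.get_obs(); print(o['clock'],o['tcp_pos'],o['joints'],o['grip_width'])
print(plan([.1,.3,.5],pose(2.86,np.pi/2)))
E
```

```text
2.925 [0.19083155 0.64898958 0.48811387] [-1.40753296  0.37321785  0.04740598  1.14929938 -0.01730093  1.60808789
 -0.07960669] 0.00032043218744062704
(array([-0.045, -1.441, -0.064]), array([ 0.007, -0.001, -0.003]))
```

apply_moves([
  [0,-1,0,0,0,0],
  [0,-1,0,0,0,0],
  [0,-1,0,0,0,0],
  [0,-1,0,0,0,0],
  [0,-1,0,0,0,0],
])

```text
clock: 3.55
tcp_pos: [0.1191, 0.4041, 0.4816]
orientation: [-0.447, -3.11, -0.002]
contact_force: [0.0, 1.5, 1.1]
grip_width: -0.0002
gripper_force: 0.0
```

```bash
python3 - <<'E'
from h import *
o=r.get_obs(); print(o['clock'],o['tcp_pos'],o['joints'],rot(o['orientation'])[:,2])
E
```

```text
3.55 [0.11908955 0.40410378 0.48160249] [-1.42929726e+00 -1.03267470e-01 -2.85437068e-03  1.71086172e+00
 -3.05480836e-04  1.53277153e+00 -1.46938660e-01] [ 1.58600541e-04  1.21620452e-03 -9.99999248e-01]
```

apply_moves([
  [0,-0.5,-0.1,0,0,0],
  [0,-0.5,-0.1,0,0,0],
  [0,-0.5,-0.1,0,0,0],
])

```text
clock: 3.92
tcp_pos: [0.084, 0.2865, 0.5071]
orientation: [0.446, 3.11, 0.004]
contact_force: [0.4, 0.8, 0.1]
grip_width: 0.0001
gripper_force: 0.0
```

```bash
python3 - <<'E'
from h import *
o=r.get_obs(); print(o['clock'],o['tcp_pos'],o['joints'],rot(o['orientation'])[:,2])
for a in (40,0,-40,):
    t=np.radians(a); print(a, plan([.29*np.cos(t),.29*np.sin(t),.5],pose(t+np.pi/2,np.pi/2)))
E
```

```text
3.925 [0.08403193 0.28645508 0.50714741] [-1.40949767 -0.33275018 -0.05538553  1.83013229 -0.01792155  1.64089062
 -0.17743841] [ 5.12463762e-04  2.79563408e-03 -9.99995961e-01]
40 (array([-0.643, -0.229,  0.028]), array([ 0.002, -0.001,  0.374]))
0 (array([-1.113, -0.868,  0.026]), array([ 0.001, -0.001,  0.819]))
-40 (array([-1.062, -1.66 ,  0.024]), array([ 1.000e-03, -2.000e-03,  1.263e+00]))
```

```bash
python3 - <<'E'
from h import *
for a in (64,54,44,34,24):
    t=np.radians(a); print(a, *plan([.305*np.cos(t),.305*np.sin(t),.507],pose(t+np.pi/2,np.pi/2)))
E
```

```text
64 [-0.205  0.009  0.001] [ 0.002 -0.     0.107]
54 [-0.41  -0.045  0.   ] [ 0.002 -0.     0.219]
44 [-0.604 -0.134  0.   ] [ 0.002 -0.001  0.33 ]
34 [-0.778 -0.255 -0.   ] [ 0.002 -0.001  0.441]
24 [-0.93  -0.404 -0.001] [ 0.002 -0.001  0.552]
```

apply_moves([
  [-0.205,0.01,0,0,0,0.107],
  [-0.41,-0.045,0,0,0,0.219],
  [-0.604,-0.134,0,0,0,0.33],
  [-0.778,-0.255,0,0,0,0.441],
  [-0.93,-0.404,0,0,0,0.552],
])

```text
clock: 4.55
tcp_pos: [0.281, 0.1244, 0.5055]
orientation: [-1.72, -2.629, 0.002]
contact_force: [0.9, 0.4, 0.3]
grip_width: 0.0002
gripper_force: 0.0
```

```bash
python3 - <<'E'
from h import *
o=r.get_obs(); print(o['clock'],o['tcp_pos'],o['joints'],rot(o['orientation'])[:,2])
E
```

```text
4.55 [0.28098706 0.12440995 0.50553084] [-0.67824157 -0.32464642  0.03757689  1.82672652  0.01211301  1.64028048
 -0.22977452] [-7.29514118e-04 -6.71403017e-04 -9.99999509e-01]
```

apply_moves([
  [-0.205,0.01,0,0,0,0.107],
  [-0.41,-0.045,0,0,0,0.219],
  [-0.604,-0.134,0,0,0,0.33],
  [-0.778,-0.255,0,0,0,0.441],
  [-0.93,-0.404,0,0,0,0.552],
])

```text
clock: 5.18
tcp_pos: [0.2816, -0.1301, 0.5055]
orientation: [-2.665, -1.663, 0.001]
contact_force: [1.3, -0.2, 0.5]
grip_width: 0.0
gripper_force: 0.0
```

```bash
python3 - <<'E'
from h import *
np.set_printoptions(precision=3,suppress=True)
o=r.get_obs(); print(o['clock'],o['tcp_pos'],o['joints'],rot(o['orientation'])[:,2])
th=1.44
for p,ti in (([.4,-.25,.45],90),([.55,-.2,.35],60),([.62,-.15,.25],30),([.63,-.05,.085],30)): print(p,ti,*plan(p,pose(th,np.radians(ti))))
E
```

```text
5.175 [ 0.282 -0.13   0.506] [ 0.115 -0.325  0.076  1.825  0.024  1.641 -0.266] [-0.001 -0.    -1.   ]
[0.4, -0.25, 0.45] 90 [-0.223  0.636  0.222] [-0.001  0.    -0.206]
[0.55, -0.2, 0.35] 60 [0.221 1.088 0.621] [ 0.053  0.331 -0.202]
[0.62, -0.15, 0.25] 30 [0.524 1.252 1.021] [ 0.108  0.661 -0.188]
[0.63, -0.05, 0.085] 30 [0.901 1.112 1.681] [ 0.108  0.661 -0.188]
```

apply_moves([
  [-0.1,0.3,0.1,0,0,-0.1],
  [-0.05,0.6,0.2,0,0,-0.2],
  [0.0,0.85,0.3,0.02,0.12,-0.2],
  [0.0,1,0.34,0.04,0.24,-0.2],
  [0.0,1,0.34,0.053,0.331,-0.2],
])

```text
clock: 5.8
tcp_pos: [0.5096, -0.2379, 0.4165]
orientation: [-2.056, -1.807, -0.553]
contact_force: [0.5, 1.2, 0.5]
grip_width: 0.0002
gripper_force: 0.0
```

```bash
python3 - <<'E'
from h import *
np.set_printoptions(precision=3,suppress=True)
o=r.get_obs(); print(o['clock'],o['tcp_pos'],o['joints'],rot(o['orientation'])[:,2])
th=1.44
for p,ti in (([.55,-.2,.3],30),([.6,-.15,.25],30)): print(p,ti,*plan(p,pose(th,np.radians(ti))))
E
```

```text
5.8 [ 0.51  -0.238  0.416] [ 0.26   0.331  0.446  1.497 -0.577  1.655  0.619] [ 0.061  0.501 -0.863]
[0.55, -0.2, 0.3] 30 [-0.087  0.142  0.488] [-0.003  0.33  -0.   ]
[0.6, -0.15, 0.25] 30 [0.005 0.316 0.773] [-0.003  0.33  -0.   ]
```

apply_moves([
  [-0.05,0.15,0.25,0,0.1,0],
  [-0.085,0.22,0.49,0,0.2,0],
  [-0.085,0.22,0.49,0,0.33,0],
  [-0.085,0.22,0.49,0,0.33,0],
])

```text
clock: 6.3
tcp_pos: [0.5655, -0.2025, 0.2984]
orientation: [-1.707, -1.488, -0.973]
contact_force: [-0.3, -0.2, 1.3]
grip_width: -0.0
gripper_force: 0.0
```

```bash
python3 - <<'E'
from h import *
np.set_printoptions(precision=4,suppress=True)
o=r.get_obs(); print(o['clock'],o['tcp_pos'],o['joints'],rot(o['orientation'])[:,2])
w=r.grab_frame('wrist'); save(w,'w1.png'); print(w['eye'])
for n in ['pull_edge','mark','fan_key_top']:
    print(n,[(np.round(x['point'],1),round(x['conf'],2)) for x in r.landmark_of(w,n)[:2]])
for n,P in (('pe',[.6085,.0407,.0886]),('mark',[.4669,.0667,.1943]),('key',[.588,-.1205,.056])): print(n,proj(w,P))
E
```

```text
6.3 [ 0.5655 -0.2025  0.2984] [ 0.4463  0.6521  0.3152  1.5398 -0.9656  1.7602  0.8542] [ 0.1085  0.8581 -0.5019]
[ 0.5548 -0.2899  0.4322]
pull_edge [(array([328.1, 217. ]), 0.82)]
mark [(array([205. , 159.4]), 0.87)]
fan_key_top []
pe [325.3375 229.3803]
mark [201.7892 162.0581]
key [328.4585 355.1881]
```

View pics/w1.png

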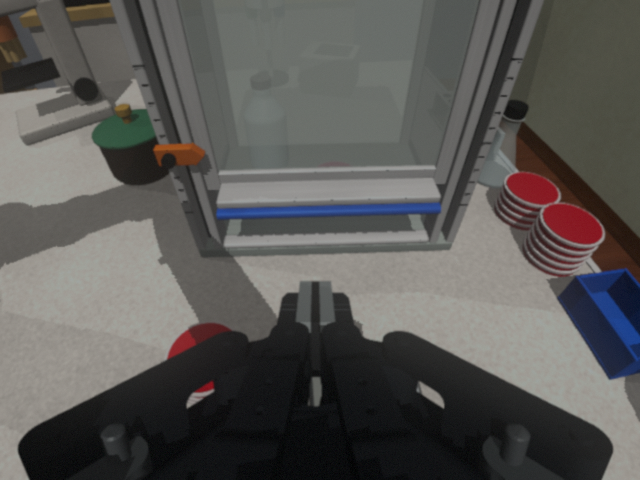

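The wrist view shows the blue strip from (217,213) to (441,208) and the orange pointer's tip at (206,154). The dish stack is at lower left, and nothing stands between the fingers and the lip. Next I'll refine these by colour.

```bash
cat >> h.py <<'E'
def cmask(f,kind,box):
    h=cv2.cvtColor(f['pixels'],cv2.COLOR_RGB2HSV).astype(int); lo,hi=((105,130) if kind=='blue' else (5,20))
    m=(h[...,0]>=lo)&(h[...,0]<=hi)&(h[...,1]>140)&(h[...,2]>50); k=np.zeros_like(m); l,t,w,hh=[int(v) for v in box]
    k[max(t,0):t+hh,max(l,0):l+w]=1; m&=k
    n,lab,st,_=cv2.connectedComponentsWithStats(m.astype(np.uint8)); return lab==1+np.argmax(st[1:,4]) if n>1 else m
E
python3 - <<'E'
from h import *
np.set_printoptions(precision=4,suppress=True)
F={n:r.grab_frame(n) for n in ('scene','top','wrist')}
save(F['scene'],'s1.png')
B={'scene':((325,215,55,135),(328,170,30,40)),'top':((292,140,20,115),(262,240,40,40)),'wrist':((205,195,250,35),(145,135,70,40))}
for n,f in F.items():
    for k,b in zip(('blue','orange'),B[n]):
        m=cmask(f,k,b); y,x=np.nonzero(m); P=np.c_[x,y]
        print(n,k,len(x),[tuple(P[i]) for i in (x.argmin(),x.argmax(),y.argmin(),y.argmax())])
        if n=='wrist' and k=='blue':
            for c in (225,260,300,330,380,430): print(c,y[x==c].min(),y[x==c].max())
        if k=='orange': ys=slice(y.min()-2,y.max()+3); print(m[ys,x.min()-1:x.max()+2].astype(int) if n!='wrist' else (x.max(),y[x>x.max()-3]))
E
```

```text
scene blue 500 [(np.int64(332), np.int64(225)), (np.int64(375), np.int64(343)), (np.int64(333), np.int64(224)), (np.int64(371), np.int64(344))]
scene orange 166 [(np.int64(339), np.int64(183)), (np.int64(350), np.int64(204)), (np.int64(340), np.int64(182)), (np.int64(345), np.int64(206))]
[[0 0 0 0 0 0 0 0 0 0 0 0 0 0]
 [0 0 0 0 0 0 0 0 0 0 0 0 0 0]
 [0 0 1 1 1 0 0 0 0 0 0 0 0 0]
 [0 1 1 1 1 1 0 0 0 0 0 0 0 0]
 [0 1 1 1 1 1 0 0 0 0 0 0 0 0]
 [0 1 1 1 1 1 1 0 0 0 0 0 0 0]
 [0 1 1 1 1 1 1 0 0 0 0 0 0 0]
 [0 1 1 1 1 1 1 0 0 0 0 0 0 0]
 [0 1 1 1 1 1 1 1 0 0 0 0 0 0]
 [0 1 1 1 1 1 1 1 0 0 0 0 0 0]
 [0 1 1 1 1 1 1 1 1 0 0 0 0 0]
 [0 0 1 1 1 1 1 1 1 0 0 0 0 0]
 [0 0 1 1 1 1 1 1 1 0 0 0 0 0]
 [0 0 1 1 1 1 1 1 1 0 0 0 0 0]
 [0 0 1 1 1 1 1 1 1 1 0 0 0 0]
 [0 0 0 1 1 1 1 1 1 1 0 0 0 0]
 [0 0 0 1 1 1 1 1 1 1 0 0 0 0]
 [0 0 0 0 1 1 1 1 1 1 1 0 0 0]
 [0 0 0 0 1 1 1 1 1 1 1 0 0 0]
 [0 0 0 0 1 1 1 1 1 1 1 1 0 0]
 [0 0 0 0 1 1 1 1 1 1 1 1 0 0]
 [0 0 0 0 0 1 1 1 1 1 1 1 0 0]
 [0 0 0 0 0 1 1 1 1 1 1 1 0 0]
 [0 0 0 0 0 1 1 1 1 1 1 1 0 0]
 [0 0 0 0 0 0 1 1 1 1 1 1 1 0]
 [0 0 0 0 0 0 1 1 1 1 1 1 1 0]
 [0 
[... 601 characters left out ...]

 [0 0 1 1 1 1 1 0]
 [0 0 1 1 1 1 1 0]
 [0 1 1 1 1 1 1 0]
 [0 1 1 1 1 1 1 0]
 [0 1 1 1 1 1 1 0]
 [0 1 1 1 1 1 0 0]
 [0 1 1 1 1 1 0 0]
 [0 0 1 1 1 1 0 0]
 [0 0 0 1 1 0 0 0]
 [0 0 0 0 0 0 0 0]
 [0 0 0 0 0 0 0 0]]
wrist blue 1997 [(np.int64(215), np.int64(214)), (np.int64(436), np.int64(214)), (np.int64(370), np.int64(210)), (np.int64(216), np.int64(221))]
225 213 221
260 212 220
300 211 219
330 211 219
380 210 218
430 210 218
wrist orange 791 [(np.int64(152), np.int64(152)), (np.int64(203), np.int64(155)), (np.int64(157), np.int64(147)), (np.int64(159), np.int64(169))]
(np.int64(203), array([154, 154, 155, 155, 155, 156, 156, 156, 157, 157, 157, 158, 158,
       158, 159, 159, 160, 160, 161]))
```

```bash
python3 - <<'E'
from h import *
from scipy.optimize import least_squares
np.set_printoptions(precision=4,suppress=True)
F={n:r.grab_frame(n) for n in ('wrist','scene','top')}
M={n:r.landmark_of(f,'mark') for n,f in F.items()}; E={n:r.landmark_of(f,'pull_edge') for n,f in F.items()}
K={n:r.landmark_of(f,'fan_key_top') for n,f in F.items() if n!='wrist'}
print({n:(v[0]['point'] if v else 0) for n,v in M.items()},{n:(v[0]['point'] if v else 0) for n,v in E.items()})
C={'wrist':(204.5,157.5),'scene':(347.5,206),'top':(285.5,252.3)}
print('mark net',*tri([ray(F[n],M[n][0]['point']) for n in F if M[n]])); print('mark col',*tri([ray(F[n],C[n]) for n in F]))
print('edge net',*tri([ray(F[n],E[n][0]['point']) for n in F if E[n]]))
L={'wrist':((215.5,217.5),(437.5,214)),'scene':((334.5,224),(373,343.5))}
def pts(q):
    c,s=np.cos(q[3]),np.sin(q[3]); y=np.array([-s,c,0]); p=np.array([q[0],q[1],q[2]+.006]); return p+.14*y,p-.14*y
def res(q):
    a,b=pts(q); return np.concatenate([np.r_[proj(F[n],a)-L[n][0],proj(F[n],b)-L[n][1]] for n in L])
s=least_squares(res,[.6,.04,.1,1.44]); print('edge fit',s.x,s.fun)
for n,v in K.items(): print('key',n,v[0]['point'] if v else 0,atz(ray(F[n],v[0]['point']),.056) if v else 0)
h=cv2.cvtColor(F['scene']['pixels'],cv2.COLOR_RGB2HSV)
for n,(a,b,c,d) in {'scene':(235,350,280,300+60),'top':(350,190,385,225)}.items():
    pass
for n,b in {'scene':(250,300,30,30),'top':(358,198,30,25)}.items():
    h=cv2.cvtColor(F[n]['pixels'],cv2.COLOR_RGB2HSV).astype(int); m=(abs(h[...,0]-62)<20)&(h[...,1]>120)
    k=m[b[1]:b[1]+b[3],b[0]:b[0]+b[2]]; y,x=np.nonzero(k); p=(x.mean()+b[0],y.mean()+b[1]); print('green',n,len(x),p,atz(ray(F[n],p),.056), F[n]['eye'])
print(r.get_obs()['clock'])
E
```

```text
{'wrist': [204.7, 160.0], 'scene': [342.7, 205.0], 'top': [289.0, 253.0]} {'wrist': [327.8, 219.3], 'scene': 0, 'top': 0}
mark net [0.4657 0.0701 0.2002] [np.float64(0.0061600546547222), np.float64(0.0024323165651335354), np.float64(0.005477480818458539)]
mark col [0.4672 0.0797 0.1963] [np.float64(0.0029572547339637495), np.float64(0.0023387039442262863), np.float64(0.005025536772753132)]
edge net [ 0.5312 -0.4187  0.5719] [np.float64(5.974596592663313e-17)]
edge fit [0.6121 0.0346 0.1227 1.4661] [ 0.7725 -0.9675 -1.5251 -0.0534 -1.4277  0.2658 -0.2884  1.4355]
key scene [263.5, 317.8] [ 0.5972 -0.1722  0.056 ]
key top [371.8, 208.2] [ 0.5958 -0.1763  0.056 ]
green scene 182 (np.float64(264.2307692307692), np.float64(316.75824175824175)) [ 0.5956 -0.1698  0.056 ] [ 0.8159 -0.1449  1.1652]
green top 79 (np.float64(370.4810126582278), np.float64(209.63291139240505)) [ 0.5915 -0.1722  0.056 ] [ 0.4472 -0.0055  1.3891]
7.2
```

```bash
python3 - <<'E'
from h import *
for p in ([.6,-.08,.15],[.603,-.03,.085],[.608,.05,.083]): print(*plan(p,pose(1.466,np.radians(30))))
E
```

```text
[-0.283  0.07   0.741] [ 0.013  0.003 -0.007]
[-0.407  0.057  1.045] [ 0.013  0.003 -0.007]
[-0.253  0.036  1.325] [ 0.013  0.003 -0.007]
```

apply_moves([
  [-0.1,0.04,0.25,0,0,0],
  [-0.2,0.06,0.5,0.013,0,0],
  [-0.283,0.065,0.741,0.013,0,-0.007],
  [-0.4,0.057,0.95,0.013,0,-0.007],
  [-0.4,0.057,0.95,0.013,0,-0.007],
])

```text
clock: 7.82
tcp_pos: [0.5987, -0.0453, 0.0957]
orientation: [-1.677, -1.511, -0.961]
contact_force: [-1.0, -0.7, 0.7]
grip_width: -0.0002
gripper_force: 0.0
```

```bash
python3 - <<'E'
from h import *
np.set_printoptions(precision=4,suppress=True)
o=r.get_obs(); print(o['clock'],o['tcp_pos'],o['joints'],rot(o['orientation'])[:,2],o['contact_force'])
w=r.grab_frame('wrist'); save(w,'w2.png'); 
for n in ['pull_edge','mark']:
    print(n,[(np.round(x['point'],1),round(x['conf'],2)) for x in r.landmark_of(w,n)[:2]])
print(proj(w,[.6121,.0346,.1227]),proj(w,[.467,.075,.197]))
print(*plan([.608,.05,.083],pose(1.466,np.radians(30))))
E
```

```text
7.825 [ 0.5987 -0.0453  0.0957] [ 0.2879  0.8362  0.1946  1.7508 -1.115   1.3974  1.0678] [ 0.0838  0.8616 -0.5007] [-1.0023 -0.6529  0.7289]
pull_edge [(array([325.6, 148. ]), 0.69)]
mark []
[325.6413 144.2329] [22.5537 -7.0245]
[ 0.148 -0.015  0.38 ] [0.001 0.003 0.   ]
```

View pics/w2.png

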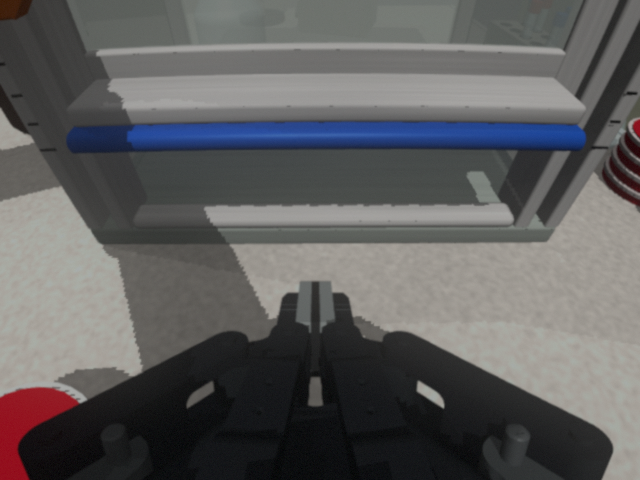

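The close view shows the lip's lower edge at row 150, running from column 68 to 585. That puts the underside at about 0.12, the shut fingers are centred below it, and the pointer is out of frame. I'll slide in beneath.

apply_moves([
  [0.02,0,0.12,0,0,0],
  [0.08,-0.01,0.25,0,0,0],
  [0.148,-0.015,0.38,0,0,0],
  [0.148,-0.015,0.38,0,0,0],
])

```text
clock: 8.48
tcp_pos: [0.6083, 0.0529, 0.0851]
orientation: [-1.679, -1.519, -0.97]
contact_force: [0.5, 0.1, 0.4]
grip_width: -0.0002
gripper_force: 0.0
```

```bash
python3 - <<'E'
from h import *
np.set_printoptions(precision=4,suppress=True)
o=r.get_obs(); print(o['clock'],o['tcp_pos'],rot(o['orientation'])[:,2],o['contact_force'])
for dz in (.01,.04): print(*plan(o['tcp_pos']+np.array([0,0,dz]),rot(o['orientation'])))
E
```

```text
8.475 [0.6083 0.0529 0.0851] [ 0.0899  0.8599 -0.5024] [0.4995 0.074  0.423 ]
[ 0.035  0.    -0.02 ] [0. 0. 0.]
[ 0.138  0.001 -0.08 ] [0. 0. 0.]
```

apply_moves([
  [0.014,0,-0.008,0,0,0],
  [0.028,0,-0.016,0,0,0],
  [0.042,0,-0.024,0,0,0],
  [0.056,0,-0.032,0,0,0],
  [0.07,0,-0.04,0,0,0],
])

```text
clock: 9.1
tcp_pos: [0.6075, 0.0506, 0.1022]
orientation: [-1.685, -1.516, -0.966]
contact_force: [1.7, -0.1, -5.6]
grip_width: 0.0002
gripper_force: 2.2
```

apply_moves([
  [0.014,0,-0.008,0,0,0],
  [0.028,0,-0.016,0,0,0],
  [0.042,0,-0.024,0,0,0],
  [0.056,0,-0.032,0,0,0],
  [0.07,0,-0.04,0,0,0],
])

```text
clock: 9.72
tcp_pos: [0.6075, 0.0508, 0.1231]
orientation: [-1.684, -1.516, -0.967]
contact_force: [1.4, -5.2, -4.6]
grip_width: 0.0002
gripper_force: 3.3
```

apply_moves([
  [0.014,0,-0.008,0,0,0],
  [0.028,0,-0.016,0,0,0],
  [0.042,0,-0.024,0,0,0],
  [0.042,0,-0.024,0,0,0],
])

```text
clock: 10.22
tcp_pos: [0.6076, 0.0509, 0.1358]
orientation: [-1.683, -1.516, -0.967]
contact_force: [0.9, -5.6, -2.1]
grip_width: 0.0002
gripper_force: 2.4
```

```bash
python3 - <<'E'
from h import *
np.set_printoptions(precision=4,suppress=True)
o=r.get_obs(); print(o['clock'],o['tcp_pos'],rot(o['orientation'])[:,2],o['contact_force'])
w=r.grab_frame('wrist'); save(w,'w3.png')
for n in ['pull_edge','mark']: print(n,[(np.round(x['point'],1),round(x['conf'],2)) for x in r.landmark_of(w,n)[:2]])
E
```

```text
10.225 [0.6076 0.0509 0.1358] [ 0.0911  0.8588 -0.5041] [ 0.8957 -5.6055 -2.0647]
pull_edge [(array([334.1, 303.5]), 0.59)]
mark []
```

View pics/w3.png

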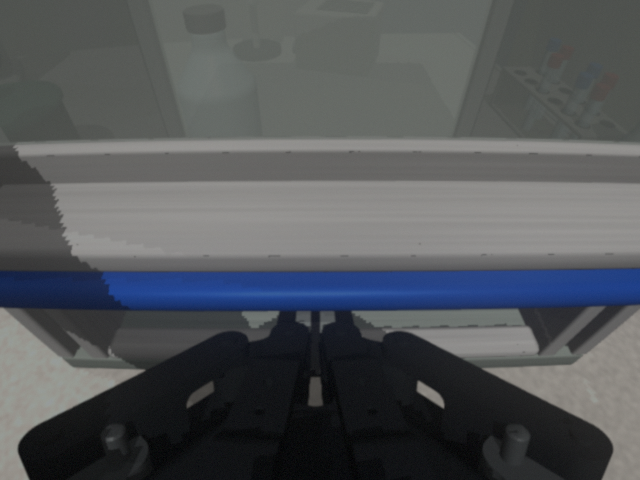

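The lip now rests on the fingertips, at rows 268–310, and it is rising level. I'll push a bit further, then back off and measure against the pointer.

apply_moves([
  [0.014,0,-0.008,0,0,0],
  [0.035,0,-0.02,0,0,0],
  [0.056,0,-0.032,0,0,0],
  [0.077,0,-0.044,0,0,0],
  [0.077,0,-0.044,0,0,0],
])

```text
clock: 11.0
tcp_pos: [0.6075, 0.0513, 0.1582]
orientation: [-1.683, -1.516, -0.968]
contact_force: [-0.1, -5.3, -1.4]
grip_width: 0.0001
gripper_force: 2.1
```

apply_moves([
  [-0.06,0,0.035,0,0,0],
  [-0.08,0,-0.05,0,0,0],
  [-0.17,0,-0.25,0,0,0],
  [-0.29,0,-0.5,0,0,0],
  [-0.37,0,-0.7,0,0,0],
])

```text
clock: 11.62
tcp_pos: [0.5859, -0.1475, 0.1663]
orientation: [-1.682, -1.514, -0.966]
contact_force: [0.6, 0.2, 0.2]
grip_width: -0.0002
gripper_force: 0.0
```

```bash
python3 - <<'E'
from h import *
np.set_printoptions(precision=4,suppress=True)
o=r.get_obs(); print(o['clock'],o['tcp_pos'],o['joints'],rot(o['orientation'])[:,2],o['contact_force'],o['qvel'])
w=r.grab_frame('wrist'); save(w,'w4.png')
for n in ['pull_edge','mark']: print(n,[(np.round(x['point'],1),round(x['conf'],2)) for x in r.landmark_of(w,n)[:2]])
E
```

```text
11.625 [ 0.5859 -0.1475  0.1663] [ 0.3943  0.7875  0.2591  1.6341 -1.0103  1.5733  1.0041] [ 0.0898  0.8595 -0.5033] [0.5599 0.1999 0.1728] [ 0.5345  0.2211  0.2206 -0.6432  0.3642  0.6643  0.0103]
pull_edge [(array([323.9,  83.9]), 0.94)]
mark [(array([144.5,  59.9]), 0.92)]
```

View pics/w4.png

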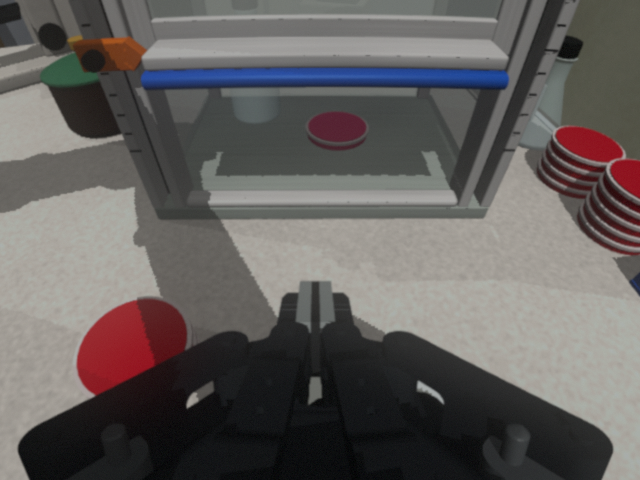

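The view shows the pointer's tip at about (146,53) and the strip's lower edge running from (145,88) to (507,86). The lip is still below the pointer once perspective is taken into account. I'll measure from two settled views.

```bash
cat >> h.py <<'E'
import pickle
def snap(tag):
    w=r.grab_frame('wrist'); w=r.grab_frame('wrist'); 
    e=r.landmark_of(w,'pull_edge'); m=r.landmark_of(w,'mark')
    pickle.dump({k:w[k] for k in ('pixels','intrinsics','dist','eye','attitude')},open(tag+'.pkl','wb')); save(w,tag+'.png')
    print(w['eye'],e and e[0]['point'],m and m[0]['point'],r.get_obs()['clock'])
E
python3 - <<'E'
from h import *
snap('A'); o=r.get_obs(); print(o['tcp_pos']); print(*plan([.57,-.24,.27],pose(1.466,np.radians(30))))
E
```

```text
[ 0.57651196 -0.23460794  0.29977225] [323.6, 83.9] [143.5, 58.3] 11.975
[ 0.58673207 -0.14340828  0.16580413]
[ 0.164 -0.027 -0.548] [-0.001  0.002  0.001]
```

apply_moves([
  [0.05,-0.02,-0.25,0,0,0],
  [0.15,-0.03,-0.5,0,0,0],
  [0.17,-0.03,-0.54,0,0,0],
  [0.17,-0.03,-0.54,0,0,0],
])

```text
clock: 12.48
tcp_pos: [0.5697, -0.2383, 0.2709]
orientation: [-1.682, -1.517, -0.967]
contact_force: [0.5, -0.4, -0.6]
grip_width: 0.0001
gripper_force: 0.0
```

```bash
python3 - <<'E'
from h import *
snap('B'); print(r.get_obs()['tcp_pos'])
ims=[]
for t,(x,y) in (('A',(0,0)),('B',(0,0))):
    f=pickle.load(open(t+'.pkl','rb')); m=cmask(f,'orange',(60,0,200,200)); ys,xs=np.nonzero(m); i=xs.argmax(); print(t,xs[i],ys[xs>=xs[i]-1],len(xs))
    b=cmask(f,'blue',(100,0,440,250)); by,bx=np.nonzero(b); print('blue',bx.min(),bx.max(),[(c,by[bx==c].min(),by[bx==c].max()) for c in (bx.min()+4,240,320,420,bx.max()-4)])
    cx,cy=xs[i],ys[i]; c=f['pixels'][max(cy-30,0):cy+70,cx-60:cx+60]; ims.append(cv2.resize(c,(390,325),interpolation=cv2.INTER_NEAREST)); print('crop origin',cx-60,max(cy-30,0))
cv2.imwrite('pics/crop.png',cv2.cvtColor(np.hstack(ims),cv2.COLOR_RGB2BGR))
E
```

```text
[ 0.56022948 -0.32441377  0.40354705] [328.1, 143.4] [209.0, 117.1] 12.675
[ 0.56945071 -0.23645699  0.26890157]
A 143 [48 49 49 50 50 51] 1601
blue 139 506 [(np.int64(143), np.int64(70), np.int64(86)), (240, np.int64(68), np.int64(84)), (320, np.int64(67), np.int64(83)), (420, np.int64(68), np.int64(84)), (np.int64(502), np.int64(70), np.int64(86))]
crop origin 83 19
B 204 [111 112 112 113 113 114 114 115 115 116 116 117] 771
blue 205 451 [(np.int64(209), np.int64(130), np.int64(139)), (240, np.int64(129), np.int64(139)), (320, np.int64(129), np.int64(138)), (420, np.int64(129), np.int64(139)), (np.int64(447), np.int64(129), np.int64(140))]
crop origin 144 82
```

View pics/crop.png

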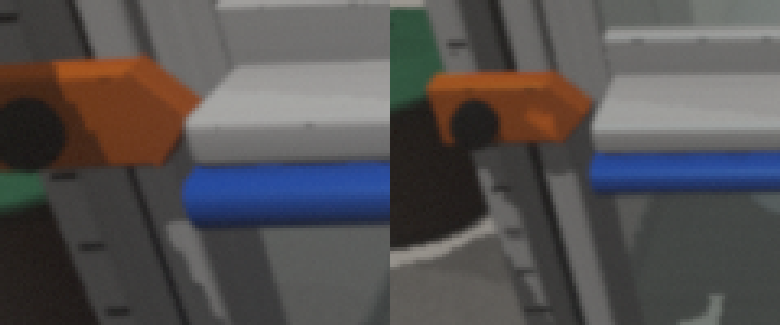

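```bash
cat > fit.py <<'E'
from h import *
from scipy.optimize import least_squares
np.set_printoptions(precision=4,suppress=True)
A,B=[pickle.load(open(t+'.pkl','rb')) for t in 'AB']
for n,a,b in (('front',(140.2,56.5),(202.5,118.3)),('rear',(145.5,50.7),(206.8,115)),('net',(143.5,58.3),(209,117.1))): print(n,*tri([ray(A,a),ray(B,b)]))
L=[(A,(139.5,87),(507,87),320,84,.0024,.0005),(B,(205.5,140.2),(451.5,140),320,139,.0032,.0009)]
def res(q):
    c,s=np.cos(q[3]),np.sin(q[3]); X=np.array([c,s,0]);Y=np.array([-s,c,0]); o=[]
    for f,l,rr,mc,mr,dy,dz in L:
        p=q[:3]-X*dy+[0,0,dz]; o+=[*(proj(f,p+.14*Y)-l),*(proj(f,p-.14*Y)-rr)]
    return np.array(o)
s=least_squares(res,[.6,.04,.18,1.46]); print('lip',s.x,s.fun)
for yy in (.030,.035,.04): # lip z given y of edge
    for f,_,_,mc,mr,dy,dz in L:
        e,d=ray(f,(mc,mr+.5)); t=(yy-dy-e[1])/d[1]; print(yy,(e+d*t)[2]-dz)
q=s.x; c,sn=np.cos(q[3]),np.sin(q[3])
# mark z if tip lies at given forward offset of hood x behind pull_edge
for f,p in ((A,(140.2,56.5)),(B,(202.5,118.3)),(A,(145.5,50.7)),(B,(206.8,115))):
    e,d=ray(f,p)
    for off in (.020,.028,.036,.044):
        X=np.array([c,sn,0]); t=(off+X@(q[:3]-e))/(X@d); P=e+d*t; print(p,off,P)
E
python3 fit.py
```

```text
front [0.4672 0.0734 0.1961] [np.float64(0.0006011402615988842), np.float64(0.0006011402615988457)]
rear [0.4735 0.0713 0.2009] [np.float64(0.0005657696939821279), np.float64(0.0005657696939820811)]
net [0.4744 0.0661 0.1988] [np.float64(0.0021668716861977196), np.float64(0.002166871686197699)]
lip [0.6114 0.0283 0.1848 1.4668] [ 0.2517 -0.179  -0.0026 -0.6306 -0.2089  0.3721 -0.143   0.826 ]
0.03 0.1835421090509133
0.03 0.1849123688370047
0.035 0.1813352700411321
0.035 0.18181262304150803
0.04 0.17912843103135084
0.04 0.17871287724601134
(140.2, 56.5) 0.02 [0.4714 0.0631 0.1999]
(140.2, 56.5) 0.028 [0.4685 0.0714 0.1971]
(140.2, 56.5) 0.036 [0.4655 0.0798 0.1943]
(140.2, 56.5) 0.044 [0.4626 0.0881 0.1915]
(202.5, 118.3) 0.02 [0.4691 0.0633 0.2009]
(202.5, 118.3) 0.028 [0.4671 0.0715 0.1966]
(202.5, 118.3) 0.036 [0.4652 0.0798 0.1923]
(202.5, 118.3) 0.044 [0.4633 0.088  0.188 ]
(145.5, 50.7) 0.02 [0.477  0.0625 0.2041]
(145.5, 50.7) 0.028 [0.4742 0.0708 0.2014]
(145.5, 50.7) 0.036 [0.4714 0.0791 0.1988]
(145.5, 50.7) 0.044 [0.4686 0.0875 0.1961]
(206.8, 115) 0.02 [0.4749 0.0627 0.205 ]
(206.8, 115) 0.028 [0.4731 0.0709 0.2008]
(206.8, 115) 0.036 [0.4713 0.0792 0.1965]
(206.8, 115) 0.044 [0.4695 0.0874 0.1923]
```

```bash
python3 - <<'E'
from h import *
for p in ([.6,-.03,.15],[.6075,.051,.143]): print(*plan(p,pose(1.466,np.radians(30))))
E
```

```text
[0.007 0.038 0.96 ] [-0.002  0.001 -0.   ]
[0.146 0.035 1.256] [-0.002  0.001 -0.   ]
```

apply_moves([
  [0,0.01,0.25,0,0,0],
  [0,0.02,0.5,0,0,0],
  [0,0.03,0.75,0,0,0],
  [0.007,0.038,0.96,0,0,0],
  [0.007,0.038,0.96,0,0,0],
])

```text
clock: 13.3
tcp_pos: [0.5987, -0.0254, 0.1488]
orientation: [-1.672, -1.514, -0.961]
contact_force: [0.2, -0.5, -0.9]
grip_width: -0.0
gripper_force: 0.0
```

```bash
python3 - <<'E'
from h import *
print(r.get_obs()['tcp_pos'])
for p in ([.6075,.051,.143],[.6075,.051,.170]): print(*plan(p,pose(1.466,np.radians(30))))
E
```

```text
[ 0.59869004 -0.02539021  0.14884431]
[0.133 0.006 0.278] [-0.007 -0.001 -0.   ]
[0.227 0.005 0.224] [-0.007 -0.001 -0.   ]
```

apply_moves([
  [0.06,0.003,0.14,-0.007,0,0],
  [0.133,0.006,0.278,-0.007,0,0],
  [0.133,0.006,0.278,-0.007,0,0],
])

```text
clock: 13.68
tcp_pos: [0.6092, 0.0475, 0.1448]
orientation: [-1.684, -1.514, -0.975]
contact_force: [0.1, 0.1, -0.3]
grip_width: -0.0002
gripper_force: 0.0
```

apply_moves([
  [0.021,0,-0.012,0,0,0],
  [0.042,0,-0.024,0,0,0],
  [0.063,0,-0.036,0,0,0],
  [0.08,0,-0.046,0,0,0],
  [0.08,0,-0.046,0,0,0],
])

```text
clock: 14.3
tcp_pos: [0.6103, 0.0425, 0.1679]
orientation: [-1.692, -1.513, -0.977]
contact_force: [0.4, -2.8, -1.4]
grip_width: -0.0
gripper_force: 1.3
```

apply_moves([
  [0.009,0,-0.005,0,0,0],
  [0.018,0,-0.01,0,0,0],
  [0.018,0,-0.01,0,0,0],
])

```text
clock: 14.68
tcp_pos: [0.6102, 0.0426, 0.1726]
orientation: [-1.693, -1.513, -0.977]
contact_force: [0.2, -5.0, -3.2]
grip_width: 0.0003
gripper_force: 2.8
```

apply_moves([
  [-0.06,0,0.035,0,0,0],
  [-0.08,0,-0.05,0,0,0],
  [-0.17,0,-0.25,0,0,0],
  [-0.26,0,-0.45,0,0,0],
  [-0.3,0,-0.6,0,0,0],
])

```text
clock: 15.3
tcp_pos: [0.5898, -0.1264, 0.184]
orientation: [-1.693, -1.511, -0.976]
contact_force: [-0.3, -0.4, 0.3]
grip_width: -0.0003
gripper_force: 0.0
```

```bash
python3 - <<'E'
from h import *
o=r.get_obs(); print(o['tcp_pos'],o['contact_force'])
# want camera level with lip (~.195), looking ~15 deg down
for p,t in (([.58,-.2,.13],10),): print(*plan(p,pose(1.466,np.radians(t))))
E
```

```text
[ 0.58984051 -0.12637567  0.18395493] [-0.33052755 -0.44771767  0.25203826]
[-0.336 -0.006 -0.148] [0.008 0.225 0.   ]
```

apply_moves([
  [-0.1,0,-0.03,0,0.06,0],
  [-0.2,0,-0.05,0,0.12,0],
  [-0.3,0,-0.05,0,0.2,0],
  [-0.348,-0.006,-0.05,0,0.225,0],
  [-0.348,-0.006,-0.05,0,0.225,0],
])

```text
clock: 15.92
tcp_pos: [0.5825, -0.1781, 0.1134]
orientation: [-1.427, -1.274, -1.202]
contact_force: [-0.7, -0.6, 0.7]
grip_width: 0.0006
gripper_force: 0.0
```

```bash
python3 - <<'E'
from h import *
o=r.get_obs(); print(o['tcp_pos'],o['contact_force'],o['joints'])
snap('C'); f=pickle.load(open('C.pkl','rb'))
print('expected',proj(f,[.4685,.071,.197]),proj(f,[.6114,.0283,.195]))
c=f['pixels'][:300]; 
q=proj(f,[.4685,.071,.197]).astype(int); y0=max(q[1]-50,0); x0=max(q[0]-70,0); c=f['pixels'][y0:y0+110,x0:x0+150]; print('crop',x0,y0)
cv2.imwrite('pics/crop2.png',cv2.resize(cv2.cvtColor(c,cv2.COLOR_RGB2BGR),None,fx=5,fy=5,interpolation=cv2.INTER_NEAREST))
b=cmask(f,'blue',(60,0,520,300)); by,bx=np.nonzero(b); print('blue',bx.min(),bx.max(),[(c,by[bx==c].min(),by[bx==c].max()) for c in (bx.min()+4,240,320,420,bx.max()-4)])
E
```

```text
[ 0.58246386 -0.17812612  0.1133882 ] [-0.66040167 -0.6459367   0.66213153] [ 0.55956077  1.05319225  0.15124973  1.50367171 -1.10423983  1.79521156
  1.11807616]
[ 0.56754602 -0.30546508  0.21022414] [321.2, 82.4] [169.5, 74.5] 16.125
expected [166.35225611  76.7371558 ] [321.25581174  78.89201717]
crop 96 26
blue 163 477 [(np.int64(167), np.int64(72), np.int64(81)), (240, np.int64(71), np.int64(79)), (320, np.int64(70), np.int64(79)), (420, np.int64(72), np.int64(83)), (np.int64(473), np.int64(74), np.int64(85))]
```

View pics/crop2.png

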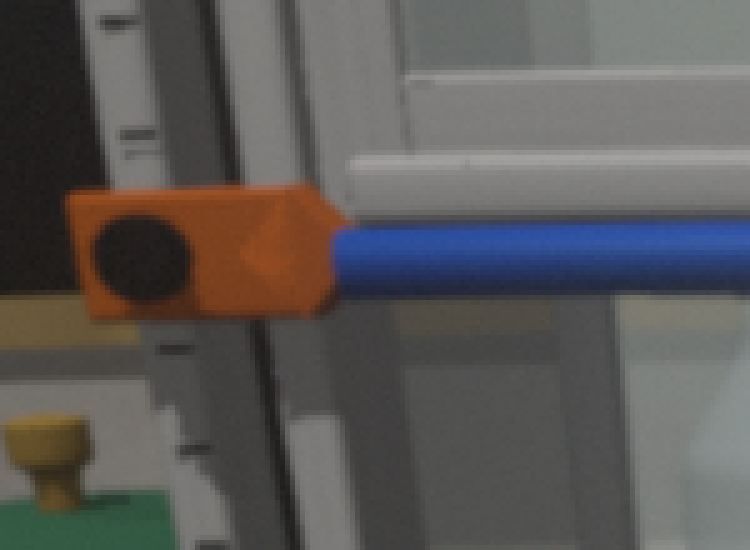

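The near-level crop shows the pointer's body over crop rows 186–317, so its tip is at about row 251. The strip's underside is at about row 297, so the lip is still several millimetres low. I'll compute the gap.

```bash
cat > fit2.py <<'E'
from h import *
import sys
np.set_printoptions(precision=4,suppress=True)
def at(f,p,off):
    X=np.array([np.cos(1.4668),np.sin(1.4668),0]); e,d=ray(f,p); return e+d*((off+X@(np.array([.6114,.0283,0])-e))/(X@d))
f=pickle.load(open(sys.argv[1]+'.pkl','rb'))
v=cv2.cvtColor(f['pixels'],cv2.COLOR_RGB2HSV).astype(int)
for c in (180,240,400,460):
    b=[y for y in range(30,200) if abs(v[y,c,0]-117)<14 and v[y,c,1]>110]
    print(c,b[0],b[-1],at(f,(c,b[-1]+.5),0))
y,x=np.nonzero((v[:,:260,0]>=3)&(v[:,:260,0]<=20)&(v[:,:260,1]>150)&(np.arange(480)[:,None]<160)); 
for c in (x.min()+12,x.min()+25,x.min()+40):
    k=y[x==c]; print('ptr',c,k.min(),k.max(),at(f,(c,k.min()-.5),.03)[2],at(f,(c,k.max()+.5),.03)[2])
E
python3 fit2.py C
```

```text
180 71 83 [0.4873 0.0412 0.1921]
240 70 81 [0.5405 0.0357 0.193 ]
400 71 83 [0.6807 0.0211 0.1919]
460 73 85 [0.7348 0.0154 0.1914]Traceback (most recent call last):
  File "fit2.py", line 13, in <module>
    k=y[x==c]; print('ptr',c,k.min(),k.max(),at(f,(c,k.min()-.5),.03)[2],at(f,(c,k.max()+.5),.03)[2])
                             ~~~~~^^
    return umr_minimum(a, axis, None, out, keepdims, initial, where)
ValueError: zero-size array to reduction operation minimum which has no identity
```

```bash
python3 - C <<'E'
import re
src=open('fit2.py').read().split("y,x=np")[0]; exec(src)
for p in ((145,63),(145,89.6),(145,76.2),(163.5,74.8),(163,76.3)):
    for off in (.026,.030,.034): print(p,off,at(f,p,off)[2])
print(f['eye'])
E
```

```text
180 71 83 [0.4873 0.0412 0.1921]
240 70 81 [0.5405 0.0357 0.193 ]
400 71 83 [0.6807 0.0211 0.1919]
460 73 85 [0.7348 0.0154 0.1914]
(145, 63) 0.026 0.20967374967560304
(145, 63) 0.03 0.209667676589046
(145, 63) 0.034 0.20966160350248897
(145, 89.6) 0.026 0.18596893712949297
(145, 89.6) 0.03 0.1857013039946945
(145, 89.6) 0.034 0.18543367085989604
(145, 76.2) 0.026 0.19805172483075864
(145, 76.2) 0.03 0.19791741375990335
(145, 76.2) 0.034 0.19778310268904808
(163.5, 74.8) 0.026 0.19884269451272935
(163.5, 74.8) 0.03 0.19871711103960435
(163.5, 74.8) 0.034 0.19859152756647935
(163, 76.3) 0.026 0.19752274075003529
(163, 76.3) 0.03 0.19738259284324622
(163, 76.3) 0.034 0.19724244493645715
[ 0.5675 -0.3055  0.2102]
```

The pointer block measures 24.0 mm high, which matches its given size. That puts the tip at 0.1977 and the lip at 0.1915, so it needs about 6 mm more.

```bash
python3 - <<'E'
from h import *
for p in ([.602,-.03,.155],): print(*plan(p,pose(1.466,np.radians(30))))
E
```

```text
[0.256 0.006 0.554] [ 0.007 -0.221  0.003]
```

apply_moves([
  [0.1,0,0.1,0,-0.1,0],
  [0.2,0,0.3,0,-0.2,0],
  [0.256,0.006,0.5,0.007,-0.221,0],
  [0.256,0.006,0.554,0.007,-0.221,0.003],
  [0.256,0.006,0.554,0.007,-0.221,0.003],
])

```text
clock: 16.75
tcp_pos: [0.6015, -0.0289, 0.1547]
orientation: [-1.677, -1.511, -0.969]
contact_force: [-0.6, -1.1, -0.2]
grip_width: 0.0003
gripper_force: 0.0
```

```bash
python3 - <<'E'
from h import *
print(r.get_obs()['tcp_pos'])
for p in ([.61,.043,.158],[.61,.043,.172]): print(*plan(p,pose(1.466,np.radians(30))))
E
```

```text
[ 0.60145964 -0.02890883  0.1546574 ]
[0.156 0.004 0.244] [-0.001 -0.001 -0.   ]
[0.204 0.004 0.217] [-0.001 -0.001 -0.   ]
```

apply_moves([
  [0.07,0.002,0.12,0,0,0],
  [0.156,0.004,0.244,0,0,0],
  [0.175,0.004,0.233,0,0,0],
  [0.19,0.004,0.225,0,0,0],
  [0.19,0.004,0.225,0,0,0],
])

```text
clock: 17.38
tcp_pos: [0.6107, 0.0391, 0.1668]
orientation: [-1.683, -1.508, -0.97]
contact_force: [0.6, -0.2, -0.3]
grip_width: -0.0002
gripper_force: 0.0
```

apply_moves([
  [0.014,0,-0.008,0,0,0],
  [0.028,0,-0.016,0,0,0],
  [0.042,0,-0.024,0,0,0],
  [0.042,0,-0.024,0,0,0],
])

```text
clock: 17.88
tcp_pos: [0.6103, 0.0409, 0.1788]
orientation: [-1.681, -1.509, -0.969]
contact_force: [-1.3, -2.6, -1.3]
grip_width: 0.0002
gripper_force: 1.8
```

apply_moves([
  [0.004,0,-0.002,0,0,0],
  [0.004,0,-0.002,0,0,0],
])

```text
clock: 18.12
tcp_pos: [0.6103, 0.041, 0.1797]
orientation: [-1.681, -1.509, -0.969]
contact_force: [0.4, -4.7, -4.9]
grip_width: -0.0003
gripper_force: 2.9
```

apply_moves([
  [-0.06,0,0.035,0,0,0],
  [-0.08,0,-0.05,0,0,0],
  [-0.17,0,-0.25,0,0,0],
  [-0.26,0,-0.45,0,0,0],
  [-0.3,0,-0.6,0,0,0],
])

```text
clock: 18.75
tcp_pos: [0.5918, -0.1288, 0.1902]
orientation: [-1.682, -1.507, -0.969]
contact_force: [0.3, 0.5, 0.2]
grip_width: -0.0003
gripper_force: 0.0
```

apply_moves([
  [-0.1,0,-0.03,0,0.06,0],
  [-0.2,0,-0.05,0,0.12,0],
  [-0.3,0,-0.05,0,0.2,0],
  [-0.36,-0.006,-0.05,0,0.225,0],
  [-0.36,-0.006,-0.05,0,0.225,0],
])

```text
clock: 19.38
tcp_pos: [0.5843, -0.1816, 0.1167]
orientation: [-1.418, -1.269, -1.194]
contact_force: [0.3, -0.2, 1.1]
grip_width: 0.0001
gripper_force: 0.0
```

```bash
python3 - <<'E'
from h import *
o=r.get_obs(); print(o['tcp_pos'],o['contact_force'])
snap('D'); f=pickle.load(open('D.pkl','rb'))
q=proj(f,[.4685,.071,.197]).astype(int); y0=max(q[1]-50,0); x0=max(q[0]-70,0); c=f['pixels'][y0:y0+110,x0:x0+150]; print('crop',x0,y0)
cv2.imwrite('pics/crop3.png',cv2.resize(cv2.cvtColor(c,cv2.COLOR_RGB2BGR),None,fx=5,fy=5,interpolation=cv2.INTER_NEAREST))
E
python3 fit2.py D 2>/dev/null
```

```text
[ 0.58425857 -0.1815673   0.11666786] [ 0.28528717 -0.24737675  1.08776148]
[ 0.57102675 -0.30965493  0.21269242] [319.2, 82.6] [170.9, 86.0] 19.575
crop 98 32
180 70 82 [0.4867 0.0413 0.1982]
240 69 80 [0.5407 0.0357 0.1987]
400 69 81 [0.6821 0.0209 0.1974]
460 70 82 [0.7363 0.0153 0.1973]
ptr 115 71 89 0.21011983189123803 0.19258336006838314
ptr 128 71 94 0.20958790505767688 0.1873898764934968
ptr 143 70 94 0.20992630346341062 0.18688300200784752
```

View pics/crop3.png

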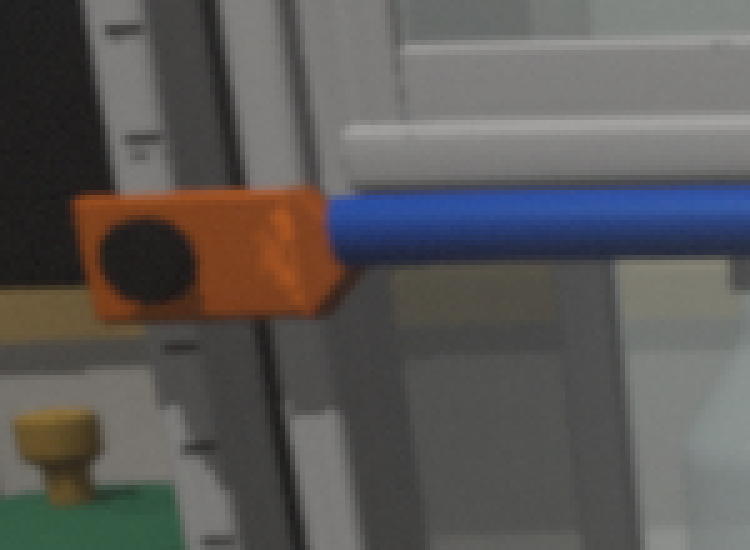

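The underside of the lip is now at about 0.198, level with the pointer's tip at about 0.198, and it has been let go. Next is the green key.

```bash
python3 - <<'E'
from h import *
for p,t in (([.5945,-.171,.16],90),([.59,-.175,.22],50)): print(*plan(p,pose(1.466,np.radians(t))))
E
```

```text
[0.166 0.031 0.011] [-0.    -0.892 -0.   ]
[ 0.4    0.015 -0.047] [-0.    -0.448 -0.   ]
```

apply_moves([
  [0.2,0.01,-0.02,0,-0.11,0],
  [0.4,0.015,-0.047,0,-0.22,0],
  [0.4,0.015,-0.047,0,-0.33,0],
  [0.4,0.015,-0.047,0,-0.448,0],
  [0.4,0.015,-0.047,0,-0.448,0],
])

```text
clock: 20.2
tcp_pos: [0.5915, -0.1718, 0.2232]
orientation: [-1.917, -1.738, -0.704]
contact_force: [-0.0, -0.3, -0.1]
grip_width: -0.0001
gripper_force: 0.0
```

```bash
python3 - <<'E'
from h import *
o=r.get_obs(); print(o['tcp_pos'],o['joints'])
print(*plan([.5945,-.171,.16],pose(1.466,np.radians(90))))
E
```

```text
[ 0.59154951 -0.17178395  0.22319158] [ 0.23486473  0.59993806  0.38736163  1.6236312  -0.82505017  1.43885214
  0.82496863]
[-0.159  0.01   0.196] [ 0.002 -0.445  0.004]
```

apply_moves([
  [-0.05,0,0.05,0,-0.11,0],
  [-0.1,0.01,0.1,0,-0.22,0],
  [-0.159,0.01,0.196,0,-0.33,0],
  [-0.159,0.01,0.196,0,-0.445,0],
  [-0.159,0.01,0.196,0,-0.445,0],
])

```text
clock: 20.82
tcp_pos: [0.5926, -0.168, 0.1537]
orientation: [-2.321, -2.107, 0.004]
contact_force: [-1.1, -0.6, 0.1]
grip_width: -0.0
gripper_force: 0.0
```

```bash
python3 - <<'E'
from h import *
np.set_printoptions(precision=4,suppress=True)
w=r.grab_frame('wrist'); w=r.grab_frame('wrist'); save(w,'w5.png'); o=r.get_obs(); print(o['tcp_pos'],rot(o['orientation'])[:,2])
for n in ('fan_key_top','lamp_key_top'):
    l=r.landmark_of(w,n); print(n,[(x['point'],round(x['conf'],2),atz(ray(w,x['point']),.056)) for x in l[:2]])
h=cv2.cvtColor(w['pixels'],cv2.COLOR_RGB2HSV).astype(int); m=(abs(h[...,0]-62)<18)&(h[...,1]>120); y,x=np.nonzero(m); print(len(x),len(x) and (x.min(),x.max(),y.min(),y.max()))
print(proj(w,[.5945,-.171,.056]))
E
```

```text
[ 0.5912 -0.1742  0.1546] [-0.0051  0.0025 -1.    ]
fan_key_top [([319.9, 237.7], 0.56, array([ 0.5937, -0.1735,  0.056 ]))]
lamp_key_top [([405.6, 234.5], 0.72, array([ 0.6541, -0.1771,  0.056 ])), ([133.0, 146.6], 0.38, array([ 0.4749, -0.0975,  0.056 ]))]
2259 (np.int64(22), np.int64(551), np.int64(217), np.int64(479))
[320.632  234.2441]
```

View pics/w5.png

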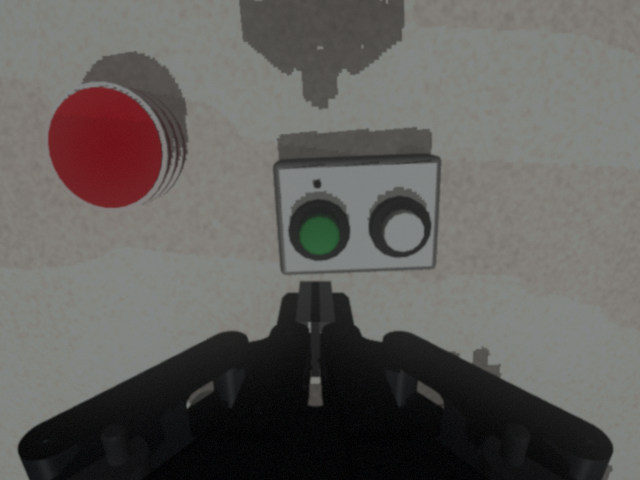

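The overhead wrist view shows the green key at (320,236), which is (0.594, -0.1725) on the bench, right under the tool's line of descent. The white key at (405,233) is well to the side.

apply_moves([
  [0.008,0.012,0.12,0,0,0],
  [0.008,0.012,0.24,0,0,0],
  [0.008,0.012,0.35,0,0,0],
  [0.008,0.012,0.35,0,0,0],
])

```text
clock: 21.52
tcp_pos: [0.5927, -0.1748, 0.0661]
orientation: [-2.336, -2.092, 0.007]
contact_force: [0.1, 0.3, 1.4]
grip_width: -0.0
gripper_force: 0.0
```

apply_moves([
  [0.008,0,0.02,0,0,0],
  [0.008,0,0.04,0,0,0],
  [0.008,0,0.055,0,0,0],
  [0.008,0,0.066,0,0,0],
  [0.008,0,0.066,0,0,0],
])

```text
clock: 22.15
tcp_pos: [0.5958, -0.1709, 0.0519]
orientation: [-2.335, -2.101, 0.002]
contact_force: [0.9, -1.8, 3.3]
grip_width: 0.0002
gripper_force: 1.9
```

apply_moves([
  [0,0,0.01,0,0,0],
  [0,0,0.016,0,0,0],
  [0,0,0.016,0,0,0],
])

```text
clock: 22.52
tcp_pos: [0.5959, -0.171, 0.0498]
orientation: [-2.335, -2.1, -0.0]
contact_force: [-6.0, 2.1, 23.4]
grip_width: 0.0001
gripper_force: 11.4
```

The force jumped to 23 N at 6 mm of travel, so the key is fully down. Now I'll let go.

apply_moves([
  [0,0,-0.1,0,0,0],
  [0,0,-0.3,0,0,0],
  [0,0,-0.5,0,0,0],
  [0,0,-0.5,0,0,0],
  [0,0,-0.5,0,0,0],
])

```text
clock: 23.15
tcp_pos: [0.5951, -0.1701, 0.1717]
orientation: [-2.333, -2.1, 0.003]
contact_force: [-0.5, 0.3, 0.1]
grip_width: 0.0001
gripper_force: 0.0
```

```bash
python3 - <<'E'
from h import *
np.set_printoptions(precision=4,suppress=True)
o=r.get_obs(); print(o['clock'],o['tcp_pos'],o['contact_force'],abs(o['qvel']).max())
s=r.grab_frame('scene')
print([ (n,x[0]['point']) for n in ('pull_edge','mark','dish_stack','white_jar') if (x:=r.landmark_of(s,n))])
print(r.hand_in())
E
```

```text
23.15 [ 0.5951 -0.1701  0.1717] [-0.4857  0.3243  0.1392] 0.018286224096527155
[('pull_edge', [355.1, 271.6]), ('mark', [343.9, 208.7]), ('dish_stack', [274.7, 253.6]), ('white_jar', [170.4, 301.5])]
the job is handed in; nothing more can be done
None
```

I pushed the window up until its lip measured level with the pointer (both about 198 mm above the bench), pressed the green key fully down and let it go, and handed the job in at about 23 s; no verdict was returned.

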